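# Line the condiments up by height in the drip-dish tray

## Robot

A 7-joint arm with a two-finger parallel gripper is mounted at the origin on a cart in front of the work surface, level with it; the furniture and walls round the work are solid. World frame = base frame: x ahead of the robot, y to its left, z up, the work surface at z = 0. Lengths are in m, angles in rad, forces in N, time in s.
With the tool pointing down it reaches from about 0.4 to 0.85 m from the base axis. Payload 10.4 kg.
Tool frame: the origin (TCP) lies at the very end of the fingers, on their centre line; the grasp point (between the pads) lies r.tcp_to_grasp behind it (r.tcp_to_grasp is the distance from the TCP to the grasp point, in m); z points along the fingers, y is the line along which they close (so a half turn about z gives the same grasp; the last joint's range is limited). The gripper opens to 87 mm and grips with 3 to 60 N. Pads are 19 mm wide; open, the fingers measure 117 mm over their backs; the gripper's body (75 mm by 190 mm) begins 51 mm behind the grasp point.
Start: joints at [1.238, 0.332, -0.065, 1.46, 0.022, 1.35, -0.088], TCP at [0.191, -0.595, 0.223] pointing down, gripper open.
Joint ranges: [-2.6, 2.6], [-0.5, 2.12], [-1.47, 1.34], [0.16, 2.42], [-1.27, 4.41], [0.06, 2.06], [-2.6, 2.6]. Speed limits (rad/s): [2.22, 2.22, 2.79, 2.79, 3.14, 3.14, 3.14].

## Interface

Orientations are given as a unit quaternion [x, y, z, w].
In Python, from bench import monitor, cams, ticket, r gives the robot as it stands.
- The arm moves only by the shell command python3 -m crank 'ROWS' [OPENING] [FORCE]. ROWS is a JSON object whose one key "steps" holds a list of rows, each a list of 2 entries, a list of its own where there are three numbers: the shift along the world's x, y, z in units of 25 mm (1.0 is 25 mm), then the turn, a rotation vector about the world's x, y, z in units of 5 degrees (1.0 is 5 degrees). In form: {"steps": [[[x, y, z], [ax, ay, az]], ...]}. A call has 1 to 10 rows; each row shifts and turns the commanded pose from where the row before left it; what a row does not reach is not made up. A row lasts 1/12 s, in which the tool goes at most 41.7 mm and 7.16 degrees, less where a joint would pass 70% of its speed; a pose out of reach is approached as far as the arm can. A call is refused whole if a number of a shift passes 1 or a number of a turn 1, either way. A call with a gripper value outside its range is refused whole. OPENING is the finger opening in mm, from 0 to 87, set as the call begins (- or left out, the last holds). The fingers move at their own pace and stop on an object; FORCE is the grip in N (left out, the last holds). Time passes only in rows, so rows that do not move let the fingers close. It gives the time, the measured TCP pose, the force, the opening and the grip force at its end, in the units of the state.
- monitor.read_state(): the state, without advancing time (a new reading comes with each control period).
- cams.camera(name): name is "side" or "top"; returns a dict with "pixels" (420x560x3 uint8, blue, green, red), "z_map" (420x560 float32, m along the optical axis (not along the pixel's ray), 0 where there is no reading), "vfov" (degrees; the focal length in pixels is half the picture's height over the tangent of half this angle, whatever the lens; pixels are square), "cx", "cy" (the principal point, pixels), "k1" (the pictures are not rectified: a ray, as slopes to the right and down, at radius r is drawn at 1 + k1 r^2 times it, then the intrinsics apply), "T" (4x4, takes a point from camera to world coordinates). Camera axes: x right, y up, looking along -z (the intrinsics and any distortion apply to the point x, -y, -z); pixel columns grow to the right and rows downward; lengths in m; the calibration is good to about 2 mm. A picture is of the moment at which its call begins.
- ticket.close_job(): hands the job in; it is judged then, once.
The state is a dict: "time": time; "joint_positions": joint angles; "joint_vel": joint speeds; "joint_torque": joint torques, N m; "ee_pos": TCP position; "eef_rot": TCP orientation; "ft_force": force on the tool from outside, world axes, zero at the start; "torque": the same for the moment, N m; "width": finger opening in m; "grip_force": force on a finger pad.
Only numpy, scipy, OpenCV 4.12 (cv2) and the standard library are available. Lean on these libraries where they do the work, as an engineer would, in place of code of your own. Each camera call takes 0.05 s, during which the arm holds its last target. There are 200 camera calls.

## Task

Put the salt shaker, the oil bottle, the spice jar and the pepper mill away in the long wooden tray, one standing upright in each white dish, lined up in order of height: the tallest next to the sunflower canister, then each one shorter than the last, so that the shortest is at the other end. Set each one down gently rather than dropping it, and do not knock anything over or push the canister or the tea box away.

Things in the scene. Friction and masses are not known exactly. Their poses are not given: they have to be found in the camera images.
- oil_bottle: green glass oil bottle with a pale label and a black cap, 196 mm tall, body 58 mm across up to 112 mm height, sloping shoulder above it, then a straight neck and cap 28 to 30 mm across from 144 mm to 196 mm height; about 0.3 kg. Stands upright, loose, on the worktop. Origin: centre of its underside; z up along its axis.
- pepper_mill: turned brown wooden pepper mill, 150 mm tall, foot 58 mm across; rounded head about 50 mm across between 110 and 139 mm height (it does not turn), with a small knob 12 mm across on top up to 150 mm; about 0.2 kg. Stands upright, loose. Origin: centre of its underside; z up along its axis.
- spice_jar: straight round glass spice jar with yellowish contents and a dark lid, 105 mm tall, 41 mm across all the way up; about 0.1 kg. Stands upright, loose. Origin: centre of its underside; z up along its axis.
- salt_shaker: cream ceramic shaker with a sunflower and a black domed top, 78 mm tall, 45 mm across at the foot, a little narrower upwards; grip round the waist at 35 to 45 mm height; about 0.1 kg. Stands upright, loose. Origin: centre of its underside; z up along its axis.
- dish_1: round white ceramic dish, one of four alike in a straight row, fixed in a long narrow dark wooden tray (lip 16 mm high). 83 mm across, 11 mm high; flat inside floor 72 mm across. Origin: centre of its underside, 6 mm above the worktop; inside floor 3 mm, rim 11 mm above the origin. z up, y along the row, x across. 90 mm from dish to dish. At an end, beside dish_2.
- dish_2: round white ceramic dish, one of four alike in a straight row, fixed in a long narrow dark wooden tray (lip 16 mm high). 83 mm across, 11 mm high; flat inside floor 72 mm across. Origin: centre of its underside, 6 mm above the worktop; inside floor 3 mm, rim 11 mm above the origin. z up, y along the row, x across. 90 mm from dish to dish. Between dish_1 and dish_3.
- dish_3: round white ceramic dish, one of four alike in a straight row, fixed in a long narrow dark wooden tray (lip 16 mm high). 83 mm across, 11 mm high; flat inside floor 72 mm across. Origin: centre of its underside, 6 mm above the worktop; inside floor 3 mm, rim 11 mm above the origin. z up, y along the row, x across. 90 mm from dish to dish. Between dish_2 and dish_4.
- dish_4: round white ceramic dish, one of four alike in a straight row, fixed in a long narrow dark wooden tray (lip 16 mm high). 83 mm across, 11 mm high; flat inside floor 72 mm across. Origin: centre of its underside, 6 mm above the worktop; inside floor 3 mm, rim 11 mm above the origin. z up, y along the row, x across. 90 mm from dish to dish. At the other end, beside dish_3.
- canister: cream ceramic canister with a sunflower and a black knobbed lid (the lid does not come off), 108 mm across, 164 mm tall with its lid; stands loose on the worktop just beyond one end or the other of the tray, its centre about 117 mm from the nearest dish's centre. The tallest goes at this end. Origin: centre of its underside.
- tea_box: black carton of tea bags, 69 mm x 122 mm in plan, 112 mm tall; stands loose on the worktop just beyond the tray's other end. Leave it alone. Origin: centre of its underside.

How it is judged:
At the end, for the whole second after the job is handed in: Counted from the canister's end of the tray, the four dishes hold the oil bottle, the pepper mill, the spice jar and the salt shaker: each stands on the floor of its dish (underside within 4 mm of that floor, centre within 18 mm of the dish's centre), upright within 0.1 rad, at rest and released (((horizontal distance between canister and dish_1 below 0.25 m and (horizontal distance between oil_bottle and dish_1 below 0.018 m and z of oil_bottle in the frame of dish_1 between -0.002 and 0.007 m) and (horizontal distance between pepper_mill and dish_2 below 0.018 m and z of pepper_mill in the frame of dish_2 between -0.002 and 0.007 m) and (horizontal distance between spice_jar and dish_3 below 0.018 m and z of spice_jar in the frame of dish_3 between -0.002 and 0.007 m) and (horizontal distance between salt_shaker and dish_4 below 0.018 m and z of salt_shaker in the frame of dish_4 between -0.002 and 0.007 m)) or (horizontal distance between canister and dish_4 below 0.25 m and (horizontal distance between oil_bottle and dish_4 below 0.018 m and z of oil_bottle in the frame of dish_4 between -0.002 and 0.007 m) and (horizontal distance between pepper_mill and dish_3 below 0.018 m and z of pepper_mill in the frame of dish_3 between -0.002 and 0.007 m) and (horizontal distance between spice_jar and dish_2 below 0.018 m and z of spice_jar in the frame of dish_2 between -0.002 and 0.007 m) and (horizontal distance between salt_shaker and dish_1 below 0.018 m and z of salt_shaker in the frame of dish_1 between -0.002 and 0.007 m))) and angle between each of oil_bottle, pepper_mill, spice_jar, salt_shaker's own z axis and vertical below 0.1 rad and linear speed of each of oil_bottle, pepper_mill, spice_jar, salt_shaker below 0.02 m/s and angular speed of each of oil_bottle, pepper_mill, spice_jar, salt_shaker below 0.2 rad/s and contact force between each of oil_bottle, pepper_mill, spice_jar, salt_shaker and the fingers below 0.1 N); the robot touches nothing.
It fails at once if the canister or the tea box is pushed more than 25 mm from where it stood or is tipped (distance of any of canister, tea_box from where it was at the start of the episode above 0.025 m or angle between any of canister, tea_box's own z axis and vertical above 0.3 rad).
It fails at once if a condiment is knocked over (tilted more than 0.7 rad) (angle between any of oil_bottle, pepper_mill, spice_jar, salt_shaker's own z axis and vertical above 0.7 rad).
It fails at once if a condiment is dropped: it moves at more than 0.7 m/s (a fall of 25 mm) while the fingers do not hold it ((linear speed of oil_bottle above 0.7 m/s and contact force between oil_bottle and the fingers below 0.1 N) or (linear speed of pepper_mill above 0.7 m/s and contact force between pepper_mill and the fingers below 0.1 N) or (linear speed of spice_jar above 0.7 m/s and contact force between spice_jar and the fingers below 0.1 N) or (linear speed of salt_shaker above 0.7 m/s and contact force between salt_shaker and the fingers below 0.1 N)).
It also fails if it takes over 115 s, if anything falls off the work surface, if the arm or the gripper's body presses on something with over 40 N, if the wrist force passes 120 N, or if a joint passes its speed limit or range.

## Working session

There is one attempt and no reset: what is moved stays moved. The work goes in short steps, Python scripts to look and compute and a shell command to move; the robot and the scene stay as the last step left them, time stands still between calls to the robot, and variables do not carry over. Pictures are saved under pics/ and viewed, at most 14 in all, crops included, and the job is handed in when it is done.

```bash
mkdir -p pics; ls; cat > h.py <<'E'
from bench import monitor, cams, ticket, r
import numpy as np, cv2
def pts(c):
    "world point per pixel from depth"
    h,w=c["z_map"].shape; f=h/2/np.tan(np.radians(c["vfov"])/2)
    K=np.array([[f,0,c["cx"]],[0,f,c["cy"]],[0,0,1]])
    u,v=np.meshgrid(np.arange(w),np.arange(h))
    d=np.stack([(u-c["cx"])/f,(v-c["cy"])/f],-1)
    s=d.copy()
    for _ in range(8): s=d/(1+c["k1"]*(s**2).sum(-1,keepdims=True))
    ray=np.stack([s[...,0],-s[...,1],-np.ones((h,w))],-1)
    T=np.array(c["T"])
    return ray@T[:3,:3].T, T[:3,3], (ray*c["z_map"][...,None])@T[:3,:3].T+T[:3,3]
E
python3 - <<'E'
from h import *
for n in("top","side"):
    c=cams.camera(n); cv2.imwrite(f"pics/{n}0.png",c["pixels"]); np.save(n+"0.npy",c,allow_pickle=True)
    print(n,c["vfov"],c["cx"],c["cy"],c["k1"],np.round(c["T"],3).tolist(),(c["z_map"]>0).mean())
print(monitor.read_state(), r.tcp_to_grasp)
E
```

```text
pics
top 47.06071072215116 275.949916032499 208.46921421047628 -0.09348156408549903 [[-0.022, 0.99, -0.137, 0.365], [-1.0, -0.023, -0.007, -0.065], [-0.01, 0.137, 0.991, 1.187], [0.0, 0.0, 0.0, 1.0]] 0.9956335034013606
side 50.74864514694188 287.55295904188927 209.98179539946074 -0.011430509242220565 [[0.985, 0.127, -0.121, 0.401], [-0.174, 0.645, -0.744, -0.796], [-0.017, 0.754, 0.657, 0.704], [0.0, 0.0, 0.0, 1.0]] 0.9960331632653061
{'time': 0.1, 'joint_positions': array([ 1.23840169,  0.33274829, -0.06472077,  1.46084214,  0.02158255,
        1.34992884, -0.08848247]), 'joint_vel': array([-9.37488473e-05, -3.43618743e-03,  5.53850314e-04, -7.16189678e-04,
        1.60590661e-04, -1.63835857e-03,  4.28569776e-04]), 'joint_torque': array([ 2.28912875e-03, -6.24548364e+01,  2.50664656e-02, -3.90716922e+01,
       -6.14277343e-02,  3.66344629e-02,  2.98338693e-05]), 'ee_pos': array([ 0.19044658, -0.59491036,  0.22187852]), 'eef_rot': array([ 9.88023161e-01,  1.54304419e-01, -1.11804232e-04, -6.05758280e-04]), 'ft_force': array([-0.02392839, -0.13625451,  0.39755432]), 'torque': array([0.02036494, 0.01273448, 0.02742916]), 'grip_force': 0.0, 'width': 0.0868589268689152} 0.0187
```

View pics/top0.png

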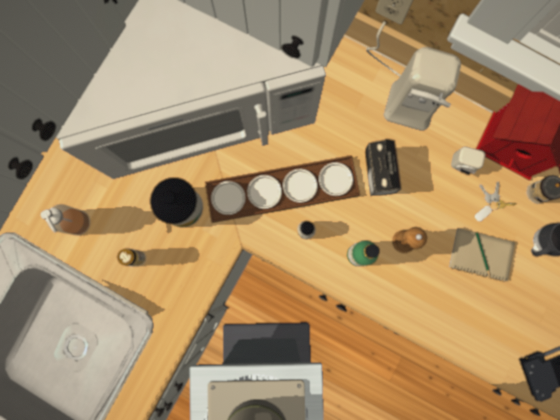

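View pics/side0.png

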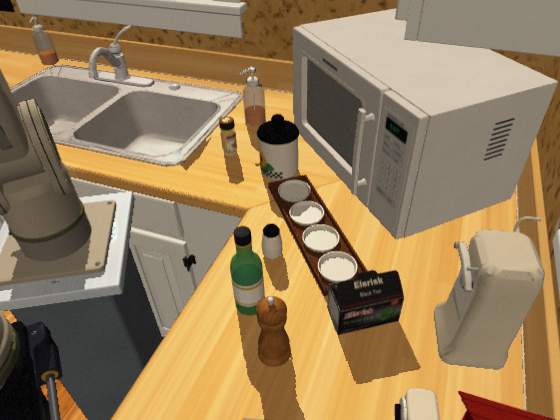

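Top view: the canister (175,202) is at the left end (+y) of the tray, with dishes at (228,197), (264,192), (300,185), (336,180), and the tea box at (383,166). The spice jar is at (128,257), salt at (307,229), oil at (363,252) and mill at (413,238). The side view agrees. A microwave stands just behind the tray.

```bash
cat > m.py <<'E'
from h import *
C={n:np.load(n+"0.npy",allow_pickle=True).item() for n in("top","side")}
R={n:pts(C[n]) for n in C}
P=np.concatenate([R[n][2].reshape(-1,3) for n in C]); 
Pt=R["top"][2]
def at(u,v): return Pt[v,u]
for n,u,v in [("spice",128,257),("salt",307,229),("oil",363,252),("mill",413,238),("can",175,202),("tea",383,166)]:
    p=at(u,v); print(n,np.round(p,3))
    for m in C:
        Q=R[m][2].reshape(-1,3); q=Q[(np.hypot(*(Q[:,:2]-p[:2]).T)<.075)&(Q[:,2]>.012)]
        for lo,hi in [(.012,.04),(.04,.07),(.07,.1),(.1,.14),(.14,.2)]:
            s=q[(q[:,2]>lo)&(q[:,2]<hi)]
            if len(s)>8:
                (a,b),(w,h),ang=cv2.minAreaRect(s[:,:2].astype(np.float32)*1000)
                # algebraic circle fit
                A=np.c_[2*s[:,:2],np.ones(len(s))]; x=np.linalg.lstsq(A,(s[:,:2]**2).sum(1),rcond=None)[0]
                print("  ",m,lo,len(s),"rect",round(a),round(b),round(w),round(h),round(ang),"circ",np.round(x[:2]*1000),round(1000*np.sqrt(max(0,x[2]+x[0]**2+x[1]**2))),"zmax",round(s[:,2].max()*1000))
# dishes: bright low-saturation blobs cast on the rim plane
for m,seeds in [("top",[(228,197),(264,192),(300,185),(336,180)]),("side",[(294,190),(306,213),(320,237),(337,266)])]:
    hsv=cv2.cvtColor(C[m]["pixels"],cv2.COLOR_BGR2HSV)
    M=((hsv[...,1]<75)&(hsv[...,2]>105)).astype(np.uint8)
    d,o,_=R[m]
    n,L,S,_=cv2.connectedComponentsWithStats(M)
    for u,v in seeds:
        l=L[v,u]; c=max(cv2.findContours((L==l).astype(np.uint8),0,1)[0],key=len)
        (a,b),ax,_=cv2.fitEllipse(c)
        q=c[:,0]; dd=d[q[:,1],q[:,0]]; w=o+dd*((.017-o[2])/dd[:,2])[:,None]
        cc,wh,_=cv2.fitEllipse(w[:,:2].astype(np.float32)*1000)
        print(m,l,S[l,4],np.round(cc),np.round(wh))
E
python3 m.py
```

```text
spice [0.412 0.28  0.104]
   top 0.012 52 rect 412 273 16 36 84 circ [414. 284.] 18 zmax 40
   top 0.04 62 rect 413 274 18 38 88 circ [413. 285.] 18 zmax 69
   top 0.07 73 rect 413 283 37 35 10 circ [413. 286.] 19 zmax 100
   top 0.1 232 rect 413 287 39 34 89 circ [413. 287.] 14 zmax 111
   side 0.012 125 rect 410 272 22 41 80 circ [413. 283.] 18 zmax 40
   side 0.04 145 rect 413 274 43 28 3 circ [412. 284.] 19 zmax 70
   side 0.07 146 rect 412 275 40 24 3 circ [412. 283.] 18 zmax 100
   side 0.1 89 rect 413 285 39 37 71 circ [412. 285.] 15 zmax 106
salt [ 0.469 -0.128  0.078]
   top 0.012 95 rect 498 -115 68 92 85 circ [ 499. -125.] 41 zmax 40
   top 0.04 94 rect 472 -127 38 38 90 circ [ 472. -127.] 18 zmax 70
   top 0.07 144 rect 473 -126 30 31 12 circ [ 473. -126.] 11 zmax 81
   side 0.012 261 rect 504 -134 95 70 31 circ [ 494. -115.] 42 zmax 40
   side 0.04 223 rect 472 -137 28 40 85 circ [ 472. -130.] 17 zmax 70
   side 0.07 133 rect 472 -130 29 29 38 circ [ 472. -131.] 11 zmax 79
oil [ 0.409 -0.242  0.155]
   top 0.012 34 rect 404 -234 51 16 15 circ [ 410. -254.] 29 zmax 39
   
[... 2168 characters left out ...]
618 -317 120 65 4 circ [ 618. -317.] 39 zmax 100
   top 0.1 129 rect 617 -317 115 16 2 circ [ 623. -386.] 75 zmax 114
   side 0.012 702 rect 612 -297 119 117 6 circ [ 613. -302.] 62 zmax 40
   side 0.04 946 rect 616 -320 121 68 3 circ [ 613. -306.] 57 zmax 70
   side 0.07 1549 rect 618 -322 122 60 2 circ [ 616. -328.] 36 zmax 100
   side 0.1 367 rect 617 -316 113 16 4 circ [ 622. -385.] 75 zmax 112
top 128 887 [558.  61.] [81. 82.]
top 102 2816 [ 584. -117.] [ 86. 287.]
top 102 2816 [ 584. -117.] [ 86. 287.]
top 102 2816 [ 584. -117.] [ 86. 287.]
side 65 2020 [570. -34.] [ 80. 286.]
side 65 2020 [570. -34.] [ 80. 286.]
side 65 2020 [570. -34.] [ 80. 286.]
side 149 964 [ 597. -208.] [79. 83.]
```

```bash
cat >> m.py <<'E'
print("---")
for m,seeds in [("top",[(228,197),(264,192),(300,185),(336,180)]),("side",[(294,190),(306,213),(320,237),(337,266)])]:
    d,o,_=R[m]
    hsv=cv2.cvtColor(C[m]["pixels"],cv2.COLOR_BGR2HSV)
    M=((hsv[...,1]<75)&(hsv[...,2]>105)).astype(np.uint8)
    E=d*((.017-o[2])/d[...,2])[...,None]+o
    W=[]
    for k in range(4):
        c0=np.array([.558,.0605])+k*.09*np.array([.144,-.99])
        for _ in range(5):
            s=E[(M>0)&(np.hypot(*np.moveaxis(E[...,:2]-c0,-1,0))<.0425)]
            c0=(cv2.minEnclosingCircle(s[:,:2].astype(np.float32)*1000)[0]+s[:,:2].mean(0)*1000)/2000
        W.append(c0); print(m,k+1,np.round(c0*1000,1),len(s))
# microwave front: min x by y, for several z
Q=P[(P[:,2]>.03)&(P[:,0]>.5)&(P[:,0]<1.2)]
for y in np.arange(-.3,.3,.05):
    print(round(y,2),[ (z,round(float(s[:,0].min()),3)) for z in (.03,.1,.15,.2,.3,.4) for s in [Q[(abs(Q[:,1]-y)<.025)&(Q[:,2]>z)&(Q[:,0]>.645)]] if len(s)])
E
python3 m.py | sed -n '/---/,$p'
```

```text
---
top 1 [557.5  61.4] 886
top 2 [570.4 -28.9] 922
top 3 [ 583.6 -118. ] 909
top 4 [ 597.6 -205.9] 903
side 1 [555.3  55.8] 538
side 2 [568.7 -33. ] 658
side 3 [ 582.2 -120.6] 790
side 4 [ 596.2 -208.9] 957
-0.3 [(0.03, 0.645), (0.1, 0.645), (0.15, 0.888), (0.2, 0.957)]
-0.25 [(0.03, 0.827), (0.1, 0.827), (0.15, 0.827), (0.2, 0.827), (0.3, 0.827), (0.4, 0.827)]
-0.2 [(0.03, 0.742), (0.1, 0.742), (0.15, 0.742), (0.2, 0.742), (0.3, 0.742), (0.4, 0.742)]
-0.15 [(0.03, 0.687), (0.1, 0.687), (0.15, 0.687), (0.2, 0.687), (0.3, 0.687), (0.4, 0.687)]
-0.1 [(0.03, 0.673), (0.1, 0.673), (0.15, 0.673), (0.2, 0.673), (0.3, 0.673), (0.4, 0.673)]
-0.05 [(0.03, 0.67), (0.1, 0.67), (0.15, 0.67), (0.2, 0.671), (0.3, 0.684), (0.4, 0.684)]
-0.0 [(0.03, 0.674), (0.1, 0.674), (0.15, 0.675), (0.2, 0.681), (0.3, 0.691), (0.4, 0.741)]
0.05 [(0.03, 0.677), (0.1, 0.677), (0.15, 0.677), (0.2, 0.677), (0.3, 0.68), (0.4, 0.77)]
0.1 [(0.03, 0.664), (0.1, 0.664), (0.15, 0.664), (0.2, 0.664), (0.3, 0.666), (0.4, 0.798)]
0.15 [(0.03, 0.652), (0.1, 0.652), (0.15, 0.652), (0.2, 0.652), (0.3, 0.653), (0.4, 0.765)]
0.2 [(0.03, 0.645), (0.1, 0.645), (0.15, 0.645), (0.2, 0.645), (0.3, 0.645), (0.4, 0.678)]
0.25 [(0.03, 0.645), (0.1, 0.645), (0.15, 0.645), (0.2, 0.645), (0.3, 0.645), (0.4, 0.645)]
```

```bash
python3 -m crank '{"steps":[[[0.4,0.6,1],[0,0,0]],[[0.56,0.93,1],[0,0,0.9]],[[0.56,0.93,0],[0,0,0.9]],[[0.56,0.93,0],[0,0,0.9]],[[0.56,0.93,0],[0,0,0.9]],[[0.56,0.93,0],[0,0,0.9]],[[0.56,0.93,0],[0,0,0.9]],[[0.56,0.93,0],[0,0,0.9]],[[0.56,0.93,0],[0,0,0.9]],[[0.56,0.93,0],[0,0,0.9]]]}' 62 15
python3 -m crank '{"steps":[[[0.56,0.93,0],[0,0,0.9]],[[0.56,0.93,0],[0,0,0.9]],[[0.56,0.93,0],[0,0,0.9]],[[0.56,0.93,0],[0,0,0.9]],[[0.56,0.93,0],[0,0,0.8]],[[0.56,0.93,0],[0,0,0]],[[0.56,0.93,0],[0,0,0]],[[0.5,0.9,0],[0,0,0]],[[0.3,0.5,0],[0,0,0]],[[0,0,0],[0,0,0]]]}'
```

```text
time: 0.93
ee_pos: [0.3269, -0.3697, 0.2723]
eef_rot: [0.873, 0.488, -0.0, -0.0]
ft_force: [0.7, -0.2, 0.2]
width: 0.0625
grip_force: 0.0
time: 1.77
ee_pos: [0.4459, -0.1698, 0.2725]
eef_rot: [0.763, 0.646, 0.0, -0.0]
ft_force: [-0.7, -0.2, 0.1]
width: 0.062
grip_force: 0.0
```

```bash
python3 -m crank '{"steps":[[[0.6,0.9,0],[0,0,0]],[[0.45,0.77,0],[0,0,0]],[[0,0,-1],[0,0,0]],[[0,0,-1],[0,0,0]],[[0,0,-1],[0,0,0]],[[0,0,-1],[0,0,0]],[[0,0,-1],[0,0,0]],[[0,0,0],[0,0,0]],[[0,0,0],[0,0,0]]]}'
python3 - <<'E'
from h import *
c=cams.camera("top"); cv2.imwrite("pics/t1.png",cv2.resize(c["pixels"][150:290,230:430],None,fx=3,fy=3))
E
```

```text
time: 2.52
ee_pos: [0.4699, -0.132, 0.1471]
eef_rot: [0.765, 0.644, -0.001, -0.001]
ft_force: [-0.0, 0.3, 0.3]
width: 0.0619
grip_force: 0.0
```

View pics/t1.png

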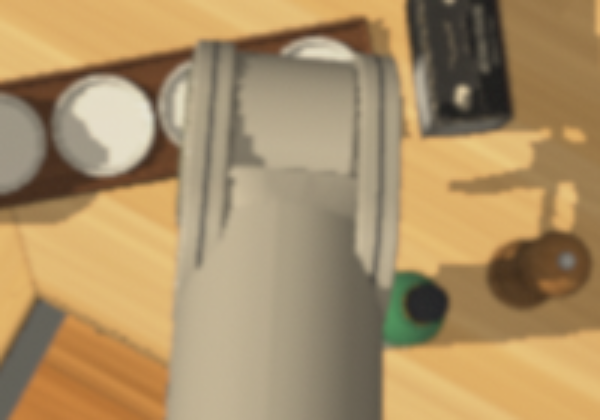

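The crop shows the wrist covering the salt shaker (hidden near (230,250)). The wrist housing reaches ahead of the tool, so I'll measure how far it extends before working near the microwave.

```bash
python3 - <<'E'
from h import *
e=monitor.read_state()["ee_pos"]; print(e)
for n in("top","side"):
    c=cams.camera(n); Q=pts(c)[2].reshape(-1,3)-e
    for lo,hi in [(.03,.07),(.07,.12),(.12,.17),(.17,.22),(.22,.3),(.3,.4),(.4,.5)]:
        s=Q[(Q[:,2]>lo)&(Q[:,2]<hi)&(abs(Q[:,1])<.14)&(abs(Q[:,0])<.16)]
        if len(s)>10: print(n,lo,len(s),np.round(np.percentile(s,[1,99],axis=0)[:,:2].T*1000).tolist())
c=cams.camera("side"); cv2.imwrite("pics/s1.png",c["pixels"])
E
```

```text
[ 0.47088667 -0.1320453   0.148417  ]
top 0.03 167 [[-74.0, -47.0], [-136.0, -109.0]]
top 0.3 2342 [[-63.0, 48.0], [-47.0, 56.0]]
top 0.4 8904 [[-159.0, 8.0], [-40.0, 62.0]]
side 0.03 455 [[-74.0, 42.0], [-138.0, 16.0]]
side 0.07 2951 [[-95.0, 91.0], [-50.0, 43.0]]
side 0.12 1012 [[-53.0, 18.0], [-38.0, 31.0]]
side 0.17 1233 [[-42.0, 39.0], [-43.0, 2.0]]
side 0.22 2488 [[-41.0, 38.0], [-42.0, -5.0]]
side 0.3 5878 [[-147.0, 40.0], [-52.0, -8.0]]
```

View pics/s1.png

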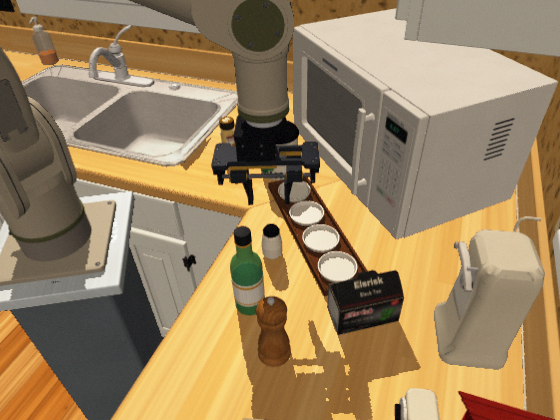

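Side view: the gripper, at about (268,165), is above the salt shaker (272,240) with the fingers astride it, and nothing is close to the body. Descending and gripping.

```bash
python3 -m crank '{"steps":[[[0.05,0.15,-1],[0,0,0]],[[0,0,-1],[0,0,0]],[[0,0,-1],[0,0,0]],[[0,0,-1],[0,0,0]],[[0,0,-0.6],[0,0,0]],[[0,0,-0.4],[0,0,0]],[[0,0,0],[0,0,0]],[[0,0,0],[0,0,0]]]}'
python3 -m crank '{"steps":[[[0,0,0],[0,0,0]],[[0,0,0],[0,0,0]],[[0,0,0],[0,0,0]],[[0,0,0],[0,0,0]],[[0,0,0],[0,0,0]],[[0,0,0],[0,0,0]],[[0,0,0],[0,0,0]],[[0,0,0],[0,0,0]]]}' 0 12
```

```text
time: 3.38
ee_pos: [0.4727, -0.1279, 0.0234]
eef_rot: [0.765, 0.644, 0.0, 0.0]
ft_force: [-0.4, -0.4, 0.3]
width: 0.0623
grip_force: 0.0
time: 4.05
ee_pos: [0.4726, -0.128, 0.0232]
eef_rot: [0.765, 0.644, 0.0, 0.001]
ft_force: [-0.5, -0.3, 6.5]
width: 0.0424
grip_force: 12.0
```

```bash
python3 -m crank '{"steps":[[[0,0,0.5],[0,0,0]],[[0,0,1],[0,0,0]],[[0,0,1],[0,0,0]],[[0,0,1],[0,0,0]],[[0.6,-0.4,0.5],[0,0,0]],[[0.8,-0.5,0],[0,0,0]],[[0.8,-0.5,0],[0,0,0]],[[0.8,-0.5,0],[0,0,0]],[[0.8,-0.5,0],[0,0,0]],[[0.7,-0.5,0],[0,0,0]]]}'
python3 -m crank '{"steps":[[[0.48,-0.28,0],[0,0,0]],[[0,0,0],[0,0,0]],[[0,0,0],[0,0,0]],[[0,0,0],[0,0,0]],[[0,0,0],[0,0,0]]]}'
```

```text
time: 4.88
ee_pos: [0.5854, -0.2007, 0.1231]
eef_rot: [0.765, 0.644, 0.0, -0.0]
ft_force: [0.6, 1.0, -0.3]
width: 0.0425
grip_force: 12.0
time: 5.3
ee_pos: [0.596, -0.2067, 0.1229]
eef_rot: [0.764, 0.645, -0.0, -0.0]
ft_force: [-0.1, -0.7, -1.2]
width: 0.043
grip_force: 12.0
```

```bash
python3 -m crank '{"steps":[[[0.03,-0.03,-0.8],[0,0,0]],[[0,0,-0.8],[0,0,0]],[[0,0,-0.8],[0,0,0]],[[0,0,-0.6],[0,0,0]],[[0,0,-0.3],[0,0,0]],[[0,0,-0.2],[0,0,0]],[[0,0,0],[0,0,0]],[[0,0,0],[0,0,0]]]}'
python3 - <<'E'
from h import *
c=cams.camera("side"); cv2.imwrite("pics/s2.png",cv2.resize(c["pixels"][130:350,200:440],None,fx=2.5,fy=2.5))
E
```

```text
time: 5.97
ee_pos: [0.5977, -0.208, 0.0359]
eef_rot: [0.765, 0.644, 0.0, 0.0]
ft_force: [0.3, -0.1, -1.1]
width: 0.0428
grip_force: 12.0
```

View pics/s2.png

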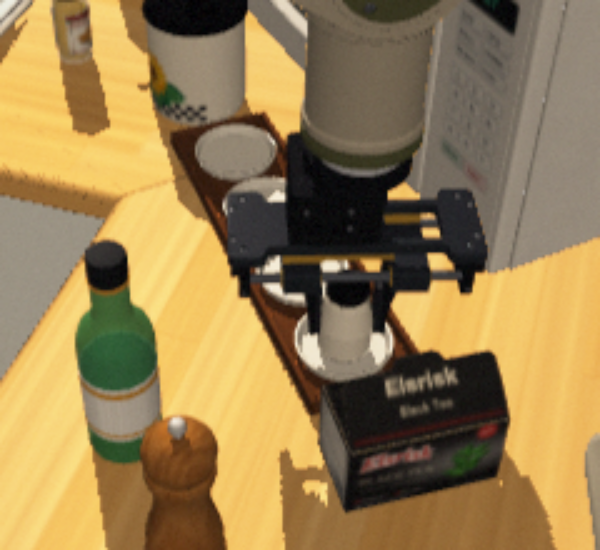

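The salt is centred in the dish at about (345,345) in the crop, with no contact with the tea box. Lowering slowly to contact, releasing, then going up.

```bash
python3 -m crank '{"steps":[[[0,0,-0.06],[0,0,0]],[[0,0,-0.06],[0,0,0]],[[0,0,0],[0,0,0]],[[0,0,0],[0,0,0]]]}'
python3 -m crank '{"steps":[[[0,0,-0.04],[0,0,0]],[[0,0,0],[0,0,0]],[[0,0,0],[0,0,0]]]}'
```

```text
time: 6.35
ee_pos: [0.5976, -0.208, 0.0324]
eef_rot: [0.765, 0.644, 0.0, 0.0]
ft_force: [0.5, -0.3, 0.2]
width: 0.0425
grip_force: 12.0
time: 6.6
ee_pos: [0.5977, -0.208, 0.0323]
eef_rot: [0.765, 0.644, 0.0, 0.0]
ft_force: [-3.1, 1.3, 8.6]
width: 0.0428
grip_force: 12.0
```

```bash
python3 -m crank '{"steps":[[[0,0,0],[0,0,0]],[[0,0,0],[0,0,0]],[[0,0,0],[0,0,0]],[[0,0,0],[0,0,0]],[[0,0,0.5],[0,0,0]],[[0,0,1],[0,0,0]],[[0,0,1],[0,0,0]],[[0,0,1],[0,0,0]],[[0,0,1],[0,0,0]],[[0,0,1],[0,0,0]]]}' 62
python3 -m crank '{"steps":[[[0,0,1],[0,0,0]],[[0,0,1],[0,0,0]],[[-0.8,0.5,0.5],[0,0,-0.5]],[[-0.8,0.9,0],[0,0,-0.8]],[[-0.8,0.9,0],[0,0,-0.8]],[[-0.8,0.9,0],[0,0,-0.8]],[[-0.8,0.9,0],[0,0,-0.8]],[[-0.8,0.9,0],[0,0,-0.8]],[[-0.8,0.9,0],[0,0,-0.8]],[[-0.8,0.9,0],[0,0,-0.8]]]}'
python3 -m crank '{"steps":[[[-0.5,0.9,0],[0,0,-0.8]],[[-0.5,0.9,0],[0,0,-0.8]],[[0,0.9,0],[0,0,-0.8]],[[0,0.9,0],[0,0,-0.8]],[[0,0.9,0],[0,0,-0.8]],[[0,0.9,0],[0,0,-0.8]],[[0,0.9,0],[0,0,-0.8]],[[0,0.9,0],[0,0,-0.8]],[[0,0.9,0],[0,0,0]],[[0,0.9,0],[0,0,0]]]}'
python3 -m crank '{"steps":[[[0,0.9,0],[0,0,0]],[[0,0.9,0],[0,0,0]],[[0,0.8,0],[0,0,0]],[[0,0.6,0],[0,0,0]],[[0,0,0],[0,0,0]],[[0,0,0],[0,0,0]],[[0,0,0],[0,0,0]],[[0,0,0],[0,0,0]]]}'
```

```text
time: 7.43
ee_pos: [0.5973, -0.2078, 0.1709]
eef_rot: [0.765, 0.645, 0.0, 0.0]
ft_force: [1.0, -2.0, 0.4]
width: 0.0621
grip_force: 0.0
time: 8.27
ee_pos: [0.4363, -0.0368, 0.2318]
eef_rot: [0.908, 0.419, 0.0, 0.0]
ft_force: [0.2, 0.4, 0.4]
width: 0.062
grip_force: 0.0
time: 9.1
ee_pos: [0.4121, 0.1883, 0.232]
eef_rot: [0.988, 0.154, 0.001, 0.0]
ft_force: [-0.1, -0.9, -0.0]
width: 0.0624
grip_force: 0.0
time: 9.77
ee_pos: [0.4126, 0.2659, 0.2313]
eef_rot: [0.988, 0.154, 0.0, 0.0]
ft_force: [-0.7, 0.5, -0.2]
width: 0.0623
grip_force: 0.0
```

```bash
python3 -m crank '{"steps":[[[0,0.78,0],[0,0,0]],[[0,0,-0.8],[0,0,0]],[[0,0,-1],[0,0,0]],[[0,0,-1],[0,0,0]],[[0,0,-1],[0,0,0]],[[0,0,-1],[0,0,0]],[[0,0,-1],[0,0,0]],[[0,0,-0.6],[0,0,0]],[[0,0,-0.4],[0,0,0]],[[0,0,0],[0,0,0]]]}'
python3 - <<'E'
from h import *
c=cams.camera("side"); a=c["pixels"]; cv2.imwrite("pics/s3.png",np.hstack([cv2.resize(a[60:200,160:300],(400,400)),cv2.resize(a[200:340,260:400],(400,400))]))
E
```

```text
time: 10.6
ee_pos: [0.4118, 0.2851, 0.0596]
eef_rot: [0.988, 0.154, -0.001, 0.001]
ft_force: [-0.7, -0.4, -0.9]
width: 0.0622
grip_force: 0.0
```

View pics/s3.png

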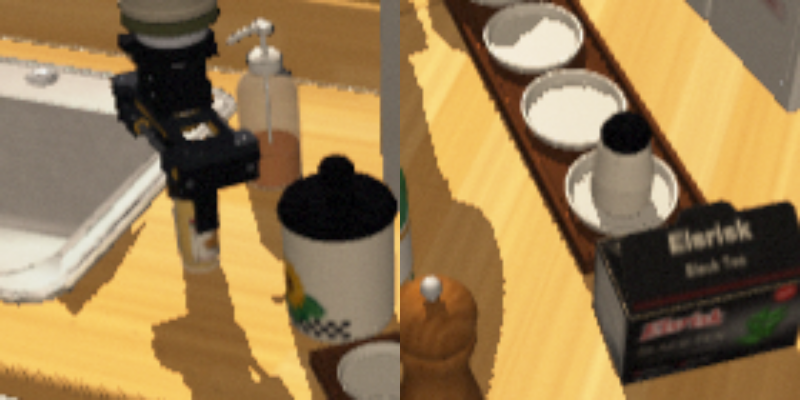

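Left crop: the fingers straddle the jar, (200,230). Right crop: the salt stands centred in the end dish, (625,175). Gripping the jar and carrying it.

```bash
python3 -m crank '{"steps":[[[0,0,0],[0,0,0]],[[0,0,0],[0,0,0]],[[0,0,0],[0,0,0]],[[0,0,0],[0,0,0]],[[0,0,0],[0,0,0]],[[0,0,0],[0,0,0]],[[0,0,0],[0,0,0]],[[0,0,0.4],[0,0,0]],[[0,0,0.8],[0,0,0]],[[0,0,1],[0,0,0]]]}' 0 12
python3 -m crank '{"steps":[[[0,0,1],[0,0,0]],[[0,0,1],[0,0,0]],[[0,0,1],[0,0,0]],[[0,-0.5,0.8],[0,0,0]],[[0,-0.8,0],[0,0,0]],[[0,-1,0],[0,0,0]],[[0,-1,0],[0,0,0]],[[0,-1,0],[0,0,0]],[[0,-1,0],[0,0,0]],[[0,-1,0],[0,0,0]]]}'
python3 -m crank '{"steps":[[[0,-1,0],[0,0,0]],[[0,-1,0],[0,0,0]],[[0,-1,0],[0,0,0]],[[0.8,-0.9,0],[0,0,0]],[[0.85,-0.9,0],[0,0,0]],[[0.85,-0.9,0],[0,0,0]],[[0.85,-0.9,0],[0,0,0]],[[0.85,-0.9,0],[0,0,0]],[[0.85,-0.9,0],[0,0,0]],[[0.8,-0.9,0],[0,0,0]]]}'
python3 -m crank '{"steps":[[[0.5,-0.4,0],[0,0,0]],[[0.3,0,0],[0,0,0]],[[0,0,0],[0,0,0]],[[0,0,0],[0,0,0]],[[0,0,0],[0,0,0]],[[0,0,0],[0,0,0]]]}'
```

```text
time: 11.48
ee_pos: [0.4111, 0.286, 0.116]
eef_rot: [0.988, 0.155, -0.002, 0.0]
ft_force: [0.1, -0.5, -0.6]
width: 0.0407
grip_force: 12.0
time: 12.32
ee_pos: [0.4118, 0.1281, 0.2115]
eef_rot: [0.988, 0.155, 0.0, 0.0]
ft_force: [0.7, 0.6, -1.2]
width: 0.0403
grip_force: 12.0
time: 13.15
ee_pos: [0.5593, -0.1045, 0.2112]
eef_rot: [0.988, 0.154, -0.0, -0.0]
ft_force: [0.8, 0.9, -0.5]
width: 0.0404
grip_force: 12.0
time: 13.65
ee_pos: [0.578, -0.1125, 0.2115]
eef_rot: [0.988, 0.155, 0.0, 0.0]
ft_force: [-0.1, 0.1, -1.4]
width: 0.0403
grip_force: 12.0
```

```bash
python3 -m crank '{"steps":[[[0.17,-0.27,-0.5],[0,0,0]],[[0,0,-1],[0,0,0]],[[0,0,-1],[0,0,0]],[[0,0,-1],[0,0,0]],[[0,0,-1],[0,0,0]],[[0,0,-0.6],[0,0,0]],[[0,0,-0.3],[0,0,0]],[[0,0,-0.15],[0,0,0]],[[0,0,0],[0,0,0]],[[0,0,0],[0,0,0]]]}'
python3 -m crank '{"steps":[[[0,0,-0.06],[0,0,0]],[[0,0,-0.06],[0,0,0]],[[0,0,0],[0,0,0]],[[0,0,0],[0,0,0]]]}'
```

```text
time: 14.48
ee_pos: [0.5834, -0.1204, 0.0732]
eef_rot: [0.988, 0.154, 0.001, 0.0]
ft_force: [-0.2, 0.3, -1.4]
width: 0.0403
grip_force: 12.0
time: 14.82
ee_pos: [0.5837, -0.1207, 0.0705]
eef_rot: [0.988, 0.154, 0.001, 0.001]
ft_force: [-0.3, -0.6, 5.4]
width: 0.0402
grip_force: 12.0
```

```bash
python3 -m crank '{"steps":[[[0,0,-0.04],[0,0,0]],[[0,0,0],[0,0,0]],[[0,0,0],[0,0,0]]]}'
python3 -m crank '{"steps":[[[0,0,0],[0,0,0]],[[0,0,0],[0,0,0]],[[0,0,0],[0,0,0]],[[0,0,0],[0,0,0]],[[0,0,0.5],[0,0,0]],[[0,0,1],[0,0,0]],[[0,0,1],[0,0,0]],[[0,0,1],[0,0,0]],[[0,0,1],[0,0,0]],[[0,0,1],[0,0,0]]]}' 60
python3 -m crank '{"steps":[[[0,0,1],[0,0,0]],[[-0.3,-0.5,1],[0,0,0.8]],[[-0.55,-0.9,0.5],[0,0,0.9]],[[-0.55,-0.9,0],[0,0,0.9]],[[-0.55,-0.9,0],[0,0,0.9]],[[-0.55,-0.9,0],[0,0,0.9]],[[-0.55,-0.9,0],[0,0,0.9]],[[-0.55,-0.9,0],[0,0,0.9]],[[-0.55,-0.9,0],[0,0,0.9]],[[-0.55,-0.9,0],[0,0,0.9]]]}' 72
python3 -m crank '{"steps":[[[-0.55,-0.9,0],[0,0,0.9]],[[-0.45,-0.9,0],[0,0,0.9]],[[0,-0.3,0],[0,0,0.3]],[[0,0,0],[0,0,0]],[[0,0,0],[0,0,0]],[[0,0,0],[0,0,0]],[[0,0,0],[0,0,0]]]}'
```

```text
time: 15.07
ee_pos: [0.584, -0.1207, 0.0702]
eef_rot: [0.988, 0.154, 0.001, 0.001]
ft_force: [-3.3, -1.4, 13.1]
width: 0.0406
grip_force: 12.0
time: 15.9
ee_pos: [0.5827, -0.12, 0.208]
eef_rot: [0.988, 0.154, 0.0, 0.0]
ft_force: [-0.6, -0.2, -0.0]
width: 0.06
grip_force: 0.0
time: 16.73
ee_pos: [0.4645, -0.3135, 0.2693]
eef_rot: [0.875, 0.485, 0.0, 0.0]
ft_force: [0.7, 0.4, -0.2]
width: 0.072
grip_force: 0.0
time: 17.32
ee_pos: [0.4411, -0.3638, 0.2687]
eef_rot: [0.827, 0.562, 0.0, 0.0]
ft_force: [-0.1, 0.6, -0.1]
width: 0.0723
grip_force: 0.0
```

```bash
python3 -m crank '{"steps":[[[-0.04,-0.11,-0.7],[0,0,0]],[[0,0,-1],[0,0,0]],[[0,0,-1],[0,0,0]],[[0,0,-1],[0,0,0]],[[0,0,-1],[0,0,0]],[[0,0,-1],[0,0,0]],[[0,0,-0.5],[0,0,0]],[[0,0,-0.3],[0,0,0]],[[0,0,0],[0,0,0]],[[0,0,0],[0,0,0]]]}'
python3 - <<'E'
from h import *
c=cams.camera("side"); a=c["pixels"]; cv2.imwrite("pics/s4.png",cv2.resize(a[180:380,200:400],(600,600)))
E
```

```text
time: 18.15
ee_pos: [0.44, -0.368, 0.1068]
eef_rot: [0.828, 0.561, 0.0, 0.001]
ft_force: [0.1, -0.6, 0.4]
width: 0.0718
grip_force: 0.0
```

View pics/s4.png

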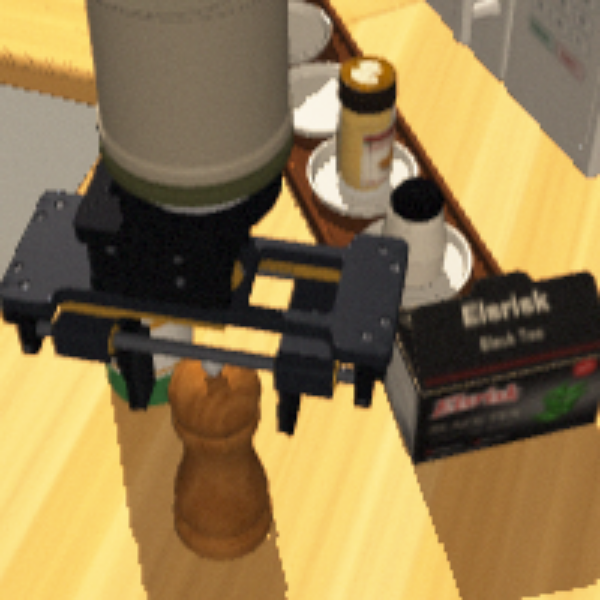

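The jar and salt stand centred in their dishes. The fingers, at about (138,390) and (290,410), straddle the mill head (213,400) evenly. Gripping, lifting high and carrying to dish 2.

```bash
python3 -m crank '{"steps":[[[0,0,0],[0,0,0]],[[0,0,0],[0,0,0]],[[0,0,0],[0,0,0]],[[0,0,0],[0,0,0]],[[0,0,0],[0,0,0]],[[0,0,0],[0,0,0]],[[0,0,0],[0,0,0]],[[0,0,0.4],[0,0,0]],[[0,0,0.7],[0,0,0]],[[0,0,0.9],[0,0,0]]]}' 0 20
python3 -m crank '{"steps":[[[0,0,1],[0,0,0]],[[0,0,1],[0,0,0]],[[0,0,1],[0,0,0]],[[0,0,1],[0,0,0]],[[0,0,1],[0,0,0]],[[0,0,1],[0,0,0]],[[0,0.3,0.8],[0,0,-0.3]],[[0.2,0.6,0.2],[0,0,-0.6]],[[0.3,0.8,0],[0,0,-0.8]],[[0.35,0.9,0],[0,0,-0.8]]]}'
python3 -m crank '{"steps":[[[0.35,0.9,0],[0,0,-0.8]],[[0.35,0.9,0],[0,0,-0.8]],[[0.35,0.9,0],[0,0,-0.8]],[[0.35,0.9,0],[0,0,-0.8]],[[0.35,0.9,0],[0,0,-0.8]],[[0.35,0.9,0],[0,0,-0.8]],[[0.35,0.9,0],[0,0,-0.8]],[[0.35,0.9,0],[0,0,-0.8]],[[0.35,0.9,0],[0,0,-0.8]],[[0.35,0.9,0],[0,0,-0.5]]]}'
python3 -m crank '{"steps":[[[0.35,0.9,0],[0,0,0]],[[0.3,0.6,0],[0,0,0]],[[0.2,0.2,0],[0,0,0]],[[0,0,0],[0,0,0]],[[0,0,0],[0,0,0]],[[0,0,0],[0,0,0]],[[0,0,0],[0,0,0]]]}'
```

```text
time: 19.03
ee_pos: [0.4383, -0.3672, 0.1554]
eef_rot: [0.828, 0.561, -0.0, -0.002]
ft_force: [-0.2, -0.8, -0.6]
width: 0.0471
grip_force: 20.0
time: 19.87
ee_pos: [0.4602, -0.3029, 0.3316]
eef_rot: [0.885, 0.465, 0.0, 0.0]
ft_force: [-1.0, 0.4, -2.2]
width: 0.047
grip_force: 20.0
time: 20.7
ee_pos: [0.5479, -0.0768, 0.3312]
eef_rot: [0.989, 0.148, -0.0, 0.0]
ft_force: [0.6, 0.8, -2.3]
width: 0.0467
grip_force: 20.0
time: 21.28
ee_pos: [0.569, -0.0371, 0.3309]
eef_rot: [0.989, 0.149, -0.0, 0.0]
ft_force: [-0.3, 0.2, -1.3]
width: 0.0468
grip_force: 20.0
```

```bash
python3 -m crank '{"steps":[[[0.02,0.24,-0.5],[0,0,0]],[[0,0,-1],[0,0,0]],[[0,0,-1],[0,0,0]],[[0,0,-1],[0,0,0]],[[0,0,-1],[0,0,0]],[[0,0,-1],[0,0,0]],[[0,0,-1],[0,0,0]],[[0,0,-0.8],[0,0,0]],[[0,0,-0.5],[0,0,0]],[[0,0,-0.2],[0,0,0]]]}'
python3 -m crank '{"steps":[[[0,0,0],[0,0,0]],[[0,0,0],[0,0,0]]]}'
cat > look.py <<'E'
from h import *
import sys
e=monitor.read_state()["ee_pos"]; print(np.round(e,4))
c=cams.camera("side"); a=c["pixels"]; P=pts(c)[2]
x,y=float(sys.argv[2]),float(sys.argv[3]); zb=float(sys.argv[4]); 
for lo in np.arange(0,.11,.015):
    m=(np.hypot(P[...,0]-x,P[...,1]-y)<.04)&(P[...,2]>zb+lo)&(P[...,2]<zb+lo+.015)
    s=P[m]
    if len(s)>20:
        A=np.c_[2*s[:,:2],np.ones(len(s))]; q=np.linalg.lstsq(A,(s[:,:2]**2).sum(1),rcond=None)[0]
        lo_,hi_=np.percentile(s,[1,99],axis=0)
        print(round(zb+lo,3),len(s),"circ",np.round(q[:2]*1000),round(1000*np.sqrt(q[2]+q[0]**2+q[1]**2)),"xmid",np.round(500*(lo_+hi_)[0]),"xw",np.round(1000*(hi_-lo_)[0]))
cv2.imwrite(sys.argv[1],cv2.resize(a[100:300,200:400],(600,600)))
E
python3 look.py pics/s5.png .5696 -.031 .025
```

```text
time: 22.12
ee_pos: [0.5684, -0.0297, 0.1284]
eef_rot: [0.989, 0.15, -0.001, -0.0]
ft_force: [-0.4, 0.2, -1.6]
width: 0.0467
grip_force: 20.0
time: 22.28
ee_pos: [0.5702, -0.0294, 0.1316]
eef_rot: [0.989, 0.15, 0.001, 0.0]
ft_force: [0.8, -0.4, -1.3]
width: 0.0466
grip_force: 20.0
[ 0.5702 -0.0294  0.1316]
0.025 95 circ [567. -31.] 27 xmid 558.0 xw 37.0
0.04 97 circ [566. -33.] 22 xmid 560.0 xw 35.0
0.055 118 circ [568. -31.] 24 xmid 567.0 xw 50.0
0.07 140 circ [568. -31.] 21 xmid 568.0 xw 45.0
0.085 108 circ [569. -30.] 19 xmid 568.0 xw 38.0
0.1 78 circ [569. -30.] 18 xmid 568.0 xw 37.0
0.115 79 circ [569. -30.] 21 xmid 565.0 xw 38.0
0.13 121 circ [578. -27.] 30 xmid 567.0 xw 42.0
```

View pics/s5.png

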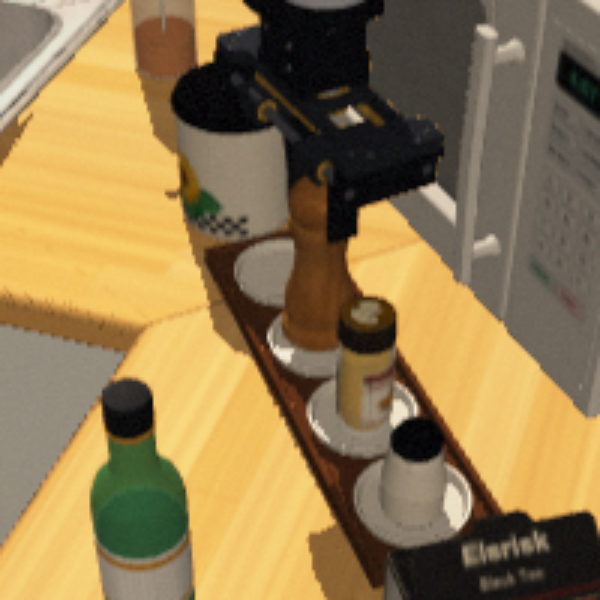

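The mill hangs upright over the second dish, (315,345) in the crop, with clear space to the jar, canister and microwave. It measures within 2 mm of the dish centre.

```bash
python3 -m crank '{"steps":[[[0.02,-0.05,-0.15],[0,0,0]],[[0,0,-0.15],[0,0,0]],[[0,0,-0.1],[0,0,0]],[[0,0,0],[0,0,0]],[[0,0,0],[0,0,0]]]}'
python3 -m crank '{"steps":[[[0,0,-0.05],[0,0,0]],[[0,0,-0.05],[0,0,0]],[[0,0,-0.04],[0,0,0]],[[0,0,0],[0,0,0]],[[0,0,0],[0,0,0]]]}'
```

```text
time: 22.75
ee_pos: [0.5702, -0.0307, 0.1207]
eef_rot: [0.989, 0.15, -0.0, -0.0]
ft_force: [-0.3, 0.0, -1.0]
width: 0.0463
grip_force: 20.0
time: 23.17
ee_pos: [0.5703, -0.0307, 0.1173]
eef_rot: [0.989, 0.15, -0.0, 0.0]
ft_force: [0.8, 0.8, -2.9]
width: 0.0468
grip_force: 20.0
```

```bash
python3 -m crank '{"steps":[[[0,0,-0.05],[0,0,0]],[[0,0,0],[0,0,0]],[[0,0,0],[0,0,0]]]}'
python3 look.py pics/x.png .5696 -.031 .0
```

```text
time: 23.42
ee_pos: [0.5703, -0.0308, 0.116]
eef_rot: [0.989, 0.15, -0.0, 0.0]
ft_force: [0.3, -0.2, -1.1]
width: 0.0469
grip_force: 20.0
[ 0.5703 -0.0308  0.116 ]
0.0 141 circ [564. -33.] 31 xmid 552.0 xw 42.0
0.015 145 circ [560. -36.] 23 xmid 554.0 xw 47.0
0.03 81 circ [567. -33.] 24 xmid 559.0 xw 36.0
0.045 113 circ [566. -34.] 22 xmid 560.0 xw 35.0
0.06 123 circ [568. -32.] 20 xmid 568.0 xw 43.0
0.075 93 circ [569. -31.] 18 xmid 567.0 xw 35.0
0.09 75 circ [569. -31.] 20 xmid 568.0 xw 37.0
0.105 92 circ [574. -31.] 25 xmid 568.0 xw 43.0
```

```bash
python3 -m crank '{"steps":[[[0,0,-0.04],[0,0,0]],[[0,0,0],[0,0,0]],[[0,0,0],[0,0,0]]]}'
python3 -m crank '{"steps":[[[0,0,-0.04],[0,0,0]],[[0,0,0],[0,0,0]],[[0,0,0],[0,0,0]]]}'
```

```text
time: 23.72
ee_pos: [0.5704, -0.0308, 0.1152]
eef_rot: [0.989, 0.15, 0.0, 0.0]
ft_force: [-0.0, -0.1, -1.0]
width: 0.0468
grip_force: 20.0
time: 23.97
ee_pos: [0.571, -0.0307, 0.1151]
eef_rot: [0.989, 0.15, 0.001, 0.0]
ft_force: [-0.7, -0.7, 6.4]
width: 0.0466
grip_force: 20.0
```

```bash
python3 -m crank '{"steps":[[[0,0,0],[0,0,0]],[[0,0,0],[0,0,0]],[[0,0,0],[0,0,0]],[[0,0,0],[0,0,0]],[[0,0,0.4],[0,0,0]],[[0,0,1],[0,0,0]],[[0,0,1],[0,0,0]],[[0,0,1],[0,0,0]],[[0,0,1],[0,0,0]],[[0,0,1],[0,0,0]]]}' 66
python3 -m crank '{"steps":[[[-0.3,-0.4,1],[0,0,0]],[[-0.6,-0.84,0.8],[0,0,0]],[[-0.6,-0.84,0],[0,0,0]],[[-0.6,-0.84,0],[0,0,0]],[[-0.6,-0.84,0],[0,0,0]],[[-0.6,-0.84,0],[0,0,0]],[[-0.6,-0.84,0],[0,0,0]],[[-0.6,-0.84,0],[0,0,0]],[[-0.6,-0.84,0],[0,0,0]],[[-0.6,-0.84,0],[0,0,0]]]}' 55
python3 -m crank '{"steps":[[[-0.6,-0.84,0],[0,0,0]],[[-0.2,-0.3,0],[0,0,0]],[[0,0,0],[0,0,0]],[[0,0,0],[0,0,0]],[[0,0,0],[0,0,0]],[[0,0,0],[0,0,0]]]}' 55
```

```text
time: 24.8
ee_pos: [0.5701, -0.0306, 0.2511]
eef_rot: [0.989, 0.15, 0.0, 0.0]
ft_force: [1.0, -0.0, -1.1]
width: 0.0661
grip_force: 0.0
time: 25.63
ee_pos: [0.427, -0.2304, 0.2949]
eef_rot: [0.989, 0.15, 0.0, 0.0]
ft_force: [0.0, 0.0, 0.5]
width: 0.055
grip_force: 0.0
time: 26.13
ee_pos: [0.4088, -0.2568, 0.2942]
eef_rot: [0.988, 0.151, 0.0, -0.0]
ft_force: [-0.1, 0.0, -0.7]
width: 0.0551
grip_force: 0.0
```

```bash
python3 -m crank '{"steps":[[[0.05,0.05,-0.7],[0,0,0]],[[0,0,-1],[0,0,0]],[[0,0,-1],[0,0,0]],[[0,0,-1],[0,0,0]],[[0,0,-1],[0,0,0]],[[0,0,-0.7],[0,0,0]],[[0,0,-0.32],[0,0,0]],[[0,0,0],[0,0,0]],[[0,0,0],[0,0,0]]]}'
python3 -m crank '{"steps":[[[0,0,0],[0,0,0]],[[0,0,0],[0,0,0]],[[0,0,0],[0,0,0]],[[0,0,0],[0,0,0]],[[0,0,0],[0,0,0]],[[0,0,0],[0,0,0]],[[0,0,0],[0,0,0]],[[0,0,0],[0,0,0]]]}' 0 25
```

```text
time: 26.88
ee_pos: [0.4097, -0.2566, 0.1517]
eef_rot: [0.989, 0.15, 0.0, -0.0]
ft_force: [0.1, 0.0, 0.4]
width: 0.0549
grip_force: 0.0
time: 27.55
ee_pos: [0.4093, -0.2571, 0.1514]
eef_rot: [0.989, 0.15, 0.0, 0.0]
ft_force: [-1.4, -0.0, 4.4]
width: 0.0279
grip_force: 24.9
```

```bash
python3 -m crank '{"steps":[[[0,0,0.3],[0,0,0]],[[0,0,0.6],[0,0,0]],[[0,0,0.8],[0,0,0]],[[0,0,1],[0,0,0]],[[0,0,1],[0,0,0]],[[0,0,1],[0,0,0]],[[0,0,1],[0,0,0]],[[0,0,1],[0,0,0]],[[0,0,1],[0,0,0]],[[0.1,0.2,0.6],[0,0,0]]]}'
python3 -m crank '{"steps":[[[0.2,0.5,0.2],[0,0,0]],[[0.35,0.75,0],[0,0,0]],[[0.4,0.85,0],[0,0,0]],[[0.4,0.85,0],[0,0,0]],[[0.4,0.85,0],[0,0,0]],[[0.4,0.85,0],[0,0,0]],[[0.4,0.85,0],[0,0,0]],[[0.4,0.85,0],[0,0,0]],[[0.4,0.85,0],[0,0,0]],[[0.4,0.85,0],[0,0,0]]]}'
python3 -m crank '{"steps":[[[0.4,0.85,0],[0,0,0]],[[0.4,0.85,0],[0,0,0]],[[0.4,0.85,0],[0,0,0]],[[0.35,0.75,0],[0,0,0]],[[0.3,0.6,0],[0,0,0]],[[0.2,0.4,0],[0,0,0]],[[0.1,0.2,0],[0,0,0]],[[0,0,0],[0,0,0]],[[0,0,0],[0,0,0]],[[0,0,0],[0,0,0]]]}'
```

```text
time: 28.38
ee_pos: [0.4111, -0.2529, 0.361]
eef_rot: [0.989, 0.149, 0.0, 0.001]
ft_force: [0.2, -0.2, -3.7]
width: 0.0281
grip_force: 25.0
time: 29.22
ee_pos: [0.5052, -0.0497, 0.3635]
eef_rot: [0.989, 0.15, -0.0, 0.0]
ft_force: [-0.7, 0.1, -4.1]
width: 0.028
grip_force: 25.0
time: 30.05
ee_pos: [0.5589, 0.0606, 0.3635]
eef_rot: [0.989, 0.149, -0.0, 0.0]
ft_force: [0.5, 0.1, -4.1]
width: 0.0276
grip_force: 25.0
```

```bash
python3 -m crank '{"steps":[[[-0.08,-0.06,-0.5],[0,0,0]],[[0,0,-0.8],[0,0,0]],[[0,0,-1],[0,0,0]],[[0,0,-1],[0,0,0]],[[0,0,-1],[0,0,0]],[[0,0,-1],[0,0,0]],[[0,0,-0.9],[0,0,0]],[[0,0,-0.7],[0,0,0]],[[0,0,-0.4],[0,0,0]],[[0,0,-0.2],[0,0,0]]]}'
python3 -m crank '{"steps":[[[0,0,0],[0,0,0]],[[0,0,0],[0,0,0]],[[0,0,0],[0,0,0]]]}'
python3 look.py pics/s6.png .5564 .0586 .025
```

```text
time: 30.88
ee_pos: [0.5565, 0.059, 0.1749]
eef_rot: [0.989, 0.149, -0.001, 0.0]
ft_force: [-0.6, -0.7, -3.6]
width: 0.0279
grip_force: 25.0
time: 31.13
ee_pos: [0.5578, 0.0603, 0.1773]
eef_rot: [0.989, 0.15, 0.001, 0.0]
ft_force: [0.7, 0.3, -3.3]
width: 0.0282
grip_force: 25.0
[0.5578 0.0603 0.1773]
0.025 72 circ [555.  58.] 23 xmid 546.0 xw 33.0
0.04 70 circ [555.  58.] 24 xmid 545.0 xw 30.0
0.055 69 circ [553.  56.] 21 xmid 543.0 xw 28.0
0.07 67 circ [554.  57.] 23 xmid 543.0 xw 28.0
0.085 73 circ [556.  59.] 25 xmid 543.0 xw 29.0
0.1 126 circ [558.  61.] 28 xmid 557.0 xw 56.0
0.115 134 circ [558.  62.] 28 xmid 557.0 xw 56.0
0.13 152 circ [558.  61.] 27 xmid 557.0 xw 56.0
```

View pics/s6.png

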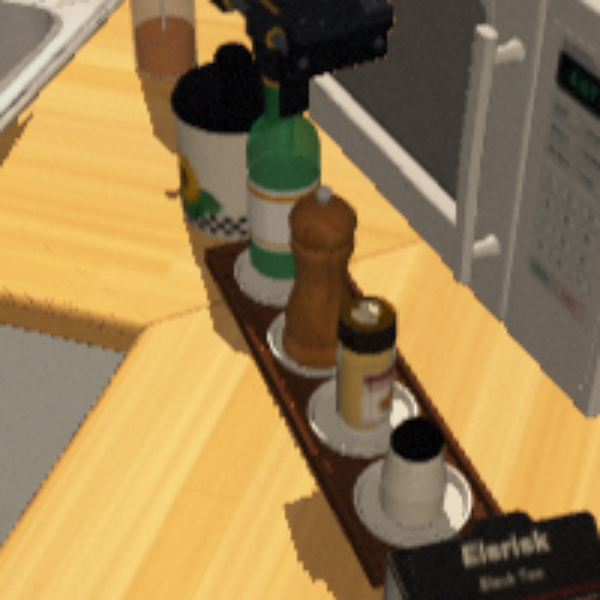

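The bottle hangs upright above the first dish, (280,275) in the crop, and the other three stand upright. Shifting about 2 mm and lowering.

```bash
python3 -m crank '{"steps":[[[-0.05,-0.1,-0.15],[0,0,0]],[[0,0,-0.15],[0,0,0]],[[0,0,-0.15],[0,0,0]],[[0,0,-0.08],[0,0,0]],[[0,0,0],[0,0,0]],[[0,0,0],[0,0,0]]]}'
python3 -m crank '{"steps":[[[0,0,-0.05],[0,0,0]],[[0,0,-0.05],[0,0,0]],[[0,0,0],[0,0,0]],[[0,0,0],[0,0,0]]]}'
python3 -m crank '{"steps":[[[0,0,-0.04],[0,0,0]],[[0,0,0],[0,0,0]],[[0,0,0],[0,0,0]]]}'
```

```text
time: 31.68
ee_pos: [0.5557, 0.0578, 0.1627]
eef_rot: [0.989, 0.15, -0.0, -0.0]
ft_force: [-0.6, 0.3, -3.3]
width: 0.0278
grip_force: 25.0
time: 32.02
ee_pos: [0.556, 0.0578, 0.1605]
eef_rot: [0.989, 0.15, 0.0, 0.0]
ft_force: [0.0, -0.0, -1.6]
width: 0.0281
grip_force: 25.0
time: 32.27
ee_pos: [0.5566, 0.058, 0.1605]
eef_rot: [0.989, 0.15, 0.001, 0.0]
ft_force: [-0.9, 0.2, 6.9]
width: 0.0282
grip_force: 24.9
```

Contact at the expected height. Releasing and retreating upward, then back toward the base.

```bash
python3 -m crank '{"steps":[[[0,0,0],[0,0,0]],[[0,0,0],[0,0,0]],[[0,0,0],[0,0,0]],[[0,0,0],[0,0,0]],[[0,0,0.3],[0,0,0]],[[0,0,0.8],[0,0,0]],[[0,0,1],[0,0,0]],[[0,0,1],[0,0,0]],[[0,0,1],[0,0,0]],[[0,0,1],[0,0,0]]]}' 55
python3 -m crank '{"steps":[[[-0.5,0,0.5],[0,0,0]],[[-1,0,0],[0,0,0]],[[-1,0,0],[0,0,0]],[[-1,0,0],[0,0,0]],[[-1,0,0],[0,0,0]],[[-0.6,0,0],[0,0,0]],[[0,0,0],[0,0,0]],[[0,0,0],[0,0,0]],[[0,0,0],[0,0,0]]]}'
python3 - <<'E'
from h import *
c=cams.camera("top"); s=cams.camera("side")
cv2.imwrite("pics/f.png",np.hstack([cv2.resize(c["pixels"][140:260,140:410],(400,178*1)),]*1)) 
a=cv2.resize(c["pixels"][140:260,140:410],(540,240)); b=cv2.resize(s["pixels"][100:300,200:400],(340,340))
im=np.zeros((590,560,3),np.uint8); im[:240,:540]=a; im[245:585,:340]=b; cv2.imwrite("pics/f.png",im)
P=np.concatenate([pts(k)[2].reshape(-1,3) for k in (c,s)])
for n,x,y,h in [("oil",.5564,.0586,.205),("mill",.5696,-.031,.159),("spice",.583,-.1193,.114),("salt",.597,-.2074,.087),("can",.537,.1745,.164)]:
    q=P[(np.hypot(P[:,0]-x,P[:,1]-y)<.045)&(abs(P[:,2]-h)<.012)]
    if len(q): print(n,np.round(q.mean(0)*1000-[x*1000,y*1000,0]),"zmax",round(q[:,2].max()*1000),h)
E
```

```text
time: 33.1
ee_pos: [0.5556, 0.0578, 0.2886]
eef_rot: [0.989, 0.15, 0.0, 0.0]
ft_force: [-0.0, -0.6, 0.3]
width: 0.0549
grip_force: 0.0
time: 33.85
ee_pos: [0.4288, 0.0577, 0.2997]
eef_rot: [0.989, 0.15, 0.0, 0.0]
ft_force: [-0.1, 0.4, 0.3]
width: 0.0553
grip_force: 0.0
oil [ -1.  -2. 202.] zmax 208 0.205
mill [ -0.   0. 152.] zmax 159 0.159
spice [ -1.  -2. 112.] zmax 118 0.114
salt [-2. -2. 82.] zmax 90 0.087
can [ -1.  -7. 158.] zmax 162 0.164
```

View pics/f.png

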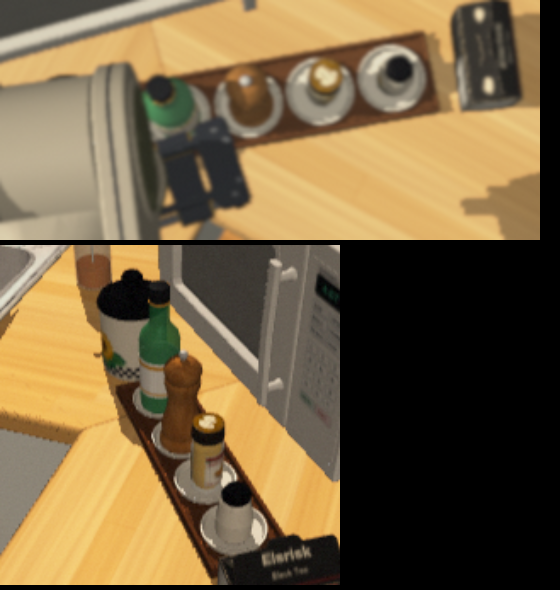

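Both views show the four standing upright and centred, in height order from the canister. The heights match and the gripper is clear of everything.

```bash
python3 -c "
from bench import ticket; print(ticket.close_job())"
```

```text
the job is handed in; nothing more can be done
None
```

The oil bottle, pepper mill, spice jar and salt shaker now stand upright in the dishes, in that order from the canister; I handed the job in at about 34 s, but it returned no verdict.

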